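# Range the lab bottles by size in the bottle tray

### The arm

A 6-joint arm with a two-finger parallel gripper is mounted at the origin on the work surface. World frame = base frame: x ahead of the robot, y to its left, z up, the work surface at z = 0. Lengths are in m, angles in degrees, forces in N, time in s.
With the tool pointing down it reaches from about 0.325 to 0.775 m from the base axis. Payload 5.5 kg.
Tool frame: the origin (TCP) lies at the very end of the fingers, on their centre line; the grasp point (between the pads) lies 19 mm behind it; z points along the fingers, y is the line along which they close (so a half turn about z gives the same grasp; the last joint's range is limited). The gripper opens to 88 mm and grips with 3 to 60 N. Pads are 20 mm wide; open, the fingers measure 115 mm over their backs; the gripper's body (75 mm by 178 mm) begins 61 mm behind the grasp point.
Start: joints at [-75.556, 5.22, 70.514, -0, 104.267, -3.249], TCP at [0.182, -0.572, 0.223] pointing down, gripper open.
Joint ranges: [-164.24, 164.24], [-49.07, 125.15], [9.68, 141.18], [-86.29, 266.29], [3.28, 154.24], [-151.56, 151.56]. Speed limits (degrees/s): [147.25, 147.25, 172.46, 180, 180, 180].

### API

Orientations are given as [roll, pitch, yaw] about the fixed x, y, z axes, in that order (R = Rz(yaw) Ry(pitch) Rx(roll)).
In Python, from cell import env gives the robot as it stands.
- The arm moves only by the shell command python3 -m inch 'ROWS' [OPENING]. ROWS is JSON, a list of rows, each a list of 2 entries, a list of its own where there are three numbers: the shift along the tool's x, y, z in m, then the turn, a rotation vector about the tool's x, y, z in degrees. In form: [[[x, y, z], [ax, ay, az]], ...]. A call has exactly 8 rows; each row is the pose to reach, as a shift and turn from the pose commanded when the call began, along the tool's axes at that moment; what a row does not reach only later rows make up. A row lasts 1/10 s, in which the tool goes at most 50 mm and 8.59 degrees, less where a joint would pass 70% of its speed; a pose out of reach is approached as far as the arm can. A call with a gripper value outside its range is refused whole. OPENING is the finger opening in m, from 0 to 0.0878, set as the call begins (- or left out, the last holds). The fingers move at their own pace and stop on an object; the grip force is fixed at half the most. Time passes only in rows, so rows that repeat a pose let the fingers close, or fill a call up. It gives the time, the measured TCP pose, the force, the opening and the grip force at its end, in the units of the state.
- env.read_state(): the state, without advancing time (a new reading comes with each control period).
- env.read_camera(name): name is "side" or "top"; returns a dict with "image" (420x560x3 uint8, red, green, blue), "mtx" (3x3 intrinsics, pixels), "extrinsics" (4x4, takes a point from camera to world coordinates). Camera axes: x right, y up, looking along -z (the intrinsics and any distortion apply to the point x, -y, -z); pixel columns grow to the right and rows downward; lengths in m; the calibration is good to about 2 mm. A picture is of the moment at which its call begins. There is no depth.
- env.job_done(): hands the job in; it is judged then, once.
The state is a dict: "time": time; "joint_pos": joint angles; "joint_velocities": joint speeds; "joint_torque": joint torques, N m; "position": TCP position; "orientation": TCP orientation; "contact_force": force on the tool from outside, world axes, zero at the start; "moment": the same for the moment, N m; "width": finger opening in m; "gripper_force": force on a finger pad.
Only numpy, scipy, OpenCV 4.12 (cv2) and the standard library are available. Lean on these libraries where they do the work, as an engineer would, in place of code of your own. Each camera call takes 0.05 s, during which the arm holds its last target. There are 200 camera calls.

### The job

Put the four amber bottles into the white divided bottle tray in order of size, one to a compartment: the largest in the compartment nearest the gel tank, then each next smaller one along the row, so that the smallest stands at the far end. Set each bottle down gently, upright and flat on the floor of its compartment; do not drop or tip over a bottle, and leave the purple tip box where it stands.

Things in the scene. Friction and masses are not known exactly. Their poses are not given: they have to be found in the camera images.
- bottle_250: The largest of the four bottles: a round, empty amber glass laboratory bottle, 70 mm in diameter at the body and 143 mm tall in all, about 230 g (+-20 %), with a round blue screw cap 54 mm across as its top 26 mm (grip it there, from above). Starts upright on the bench. Origin: centre of its underside; z up its axis.
- bottle_100: The second largest of the four bottles: a round, empty amber glass laboratory bottle, 56 mm in diameter at the body and 105 mm tall in all, about 130 g (+-20 %), with a round blue screw cap 54 mm across as its top 26 mm (grip it there, from above). Starts upright on the bench. Origin: centre of its underside; z up its axis.
- bottle_50: The second smallest of the four bottles: a round, empty amber glass laboratory bottle, 46 mm in diameter at the body and 91 mm tall in all, about 75 g (+-20 %), with a round blue screw cap 41 mm across as its top 24 mm (grip it there, from above). Starts upright on the bench. Origin: centre of its underside; z up its axis.
- bottle_25: The smallest of the four bottles: a round, empty amber glass laboratory bottle, 36 mm in diameter at the body and 74 mm tall in all, about 45 g (+-20 %), with a round blue screw cap 33 mm across as its top 21 mm (grip it there, from above). Starts upright on the bench. Origin: centre of its underside; z up its axis.
- cell_1: Compartment at the tray's left end (+y end) of the fixed white bottle tray: four equal open compartments in a row, 95 mm apart, each 90 x 90 mm with a black rubber liner. Dividers rise 9 mm above the liner, outer walls 15 mm, all 5 mm thick. Origin: centre of the liner's top face, 7 mm above the bench; z up, y along the row to the left end, x across it. Tray turned up to 0.2 rad.
- cell_2: Compartment second from the left of the fixed white bottle tray: four equal open compartments in a row, 95 mm apart, each 90 x 90 mm with a black rubber liner. Dividers rise 9 mm above the liner, outer walls 15 mm, all 5 mm thick. Origin: centre of the liner's top face, 7 mm above the bench; z up, y along the row to the left end, x across it. Tray turned up to 0.2 rad.
- cell_3: Compartment third from the left of the fixed white bottle tray: four equal open compartments in a row, 95 mm apart, each 90 x 90 mm with a black rubber liner. Dividers rise 9 mm above the liner, outer walls 15 mm, all 5 mm thick. Origin: centre of the liner's top face, 7 mm above the bench; z up, y along the row to the left end, x across it. Tray turned up to 0.2 rad.
- cell_4: Compartment at the tray's right end (-y end) of the fixed white bottle tray: four equal open compartments in a row, 95 mm apart, each 90 x 90 mm with a black rubber liner. Dividers rise 9 mm above the liner, outer walls 15 mm, all 5 mm thick. Origin: centre of the liner's top face, 7 mm above the bench; z up, y along the row to the left end, x across it. Tray turned up to 0.2 rad.
- gel_tank: Electrophoresis gel tank, fixed: grey-blue open tank, 260 mm (x) by 160 mm (y), clear cover on it, 96 mm high (red and black plugs on top to 108 mm). Stands beyond one end of the bottle tray, left or right; a white power pack of like size, 90 mm high, stands beyond the other end. Origin: middle of the lower edge of the end facing the robot.
- tip_box: Purple box of pipette tips, 128 x 88 mm, 69 mm high, loose, about 220 g, standing in the row among the bottles. To be left alone. Origin: centre of its underside; x along its long side.
Not all that is in view belongs to the job. What is shaped like the bottle_50 but turquoise or yellow is not meant.

How it is judged (in metres and radians):
At the end, for the whole second after the job is handed in: From the tray end next to the gel tank: largest, second largest, second smallest, smallest bottle, one per compartment, each anywhere inside it (axis within 42 mm of its centre), underside on the liner (within 4 mm), upright within 0.06 rad, released and at rest (((y of gel_tank in the frame of cell_1 above 0 m and horizontal distance between bottle_250 and cell_1 below 0.042 m and z of bottle_250 in the frame of cell_1 between -0.004 and 0.004 m and horizontal distance between bottle_100 and cell_2 below 0.042 m and z of bottle_100 in the frame of cell_2 between -0.004 and 0.004 m and horizontal distance between bottle_50 and cell_3 below 0.042 m and z of bottle_50 in the frame of cell_3 between -0.004 and 0.004 m and horizontal distance between bottle_25 and cell_4 below 0.042 m and z of bottle_25 in the frame of cell_4 between -0.004 and 0.004 m) or (y of gel_tank in the frame of cell_1 below 0 m and horizontal distance between bottle_250 and cell_4 below 0.042 m and z of bottle_250 in the frame of cell_4 between -0.004 and 0.004 m and horizontal distance between bottle_100 and cell_3 below 0.042 m and z of bottle_100 in the frame of cell_3 between -0.004 and 0.004 m and horizontal distance between bottle_50 and cell_2 below 0.042 m and z of bottle_50 in the frame of cell_2 between -0.004 and 0.004 m and horizontal distance between bottle_25 and cell_1 below 0.042 m and z of bottle_25 in the frame of cell_1 between -0.004 and 0.004 m)) and angle between each of bottle_250, bottle_100, bottle_50, bottle_25's own z axis and vertical below 0.06 rad and linear speed of each of bottle_250, bottle_100, bottle_50, bottle_25 below 0.02 m/s and angular speed of each of bottle_250, bottle_100, bottle_50, bottle_25 below 0.2 rad/s); the robot touches nothing.
It fails at once if a bottle is tipped over (leans more than 0.6 rad) (angle between any of bottle_250, bottle_100, bottle_50, bottle_25's own z axis and vertical above 0.6 rad).
It fails at once if a bottle is dropped or thrown (moves faster than 0.5 m/s with the fingers off it, as after a fall of about 13 mm) ((linear speed of bottle_250 above 0.5 m/s and contact force between bottle_250 and the fingers below 0.1 N) or (linear speed of bottle_100 above 0.5 m/s and contact force between bottle_100 and the fingers below 0.1 N) or (linear speed of bottle_50 above 0.5 m/s and contact force between bottle_50 and the fingers below 0.1 N) or (linear speed of bottle_25 above 0.5 m/s and contact force between bottle_25 and the fingers below 0.1 N)).
It fails at once if the purple tip box is shifted by more than 20 mm (distance of tip_box from where it was at the start of the episode above 0.02 m).
It also fails if it takes over 104 s, if anything falls off the work surface, if the arm or the gripper's body presses on something with over 40 N, if the wrist force passes 120 N, or if a joint passes its speed limit or range.

## Working session

There is one attempt and no reset: what is moved stays moved. The work goes in short steps, Python scripts to look and compute and a shell command to move; the robot and the scene stay as the last step left them, time stands still between calls to the robot, and variables do not carry over. Pictures are saved under pics/ and viewed, at most 14 in all, crops included, and the job is handed in when it is done.

```bash
mkdir -p pics
python3 - <<'E'
from cell import env
import cv2,json
for n in("top","side"):
    c=env.read_camera(n); cv2.imwrite(f"pics/{n}0.png",c["image"][:,:,::-1]); print(n,c["mtx"].tolist(),c["extrinsics"].round(4).tolist(),[k for k in c])
s=env.read_state(); print(s)
E
```

```text
top [[408.9811477955544, 0.0, 272.9676588507331], [0.0, 408.9811477955544, 214.9552160630323], [0.0, 0.0, 1.0]] [[-0.0086, 0.982, -0.1884, 0.2936], [-0.9999, -0.0075, 0.0069, 0.0453], [0.0054, 0.1885, 0.9821, 1.0412], [0.0, 0.0, 0.0, 1.0]] ['image', 'mtx', 'extrinsics']
side [[447.69116076666273, 0.0, 283.7212087282499], [0.0, 447.69116076666273, 212.62115816392253], [0.0, 0.0, 1.0]] [[-0.8794, 0.2597, -0.399, 0.0507], [-0.4759, -0.4585, 0.7506, 0.9209], [0.012, 0.8499, 0.5268, 0.6311], [0.0, 0.0, 0.0, 1.0]] ['image', 'mtx', 'extrinsics']
{'time': 0.1, 'joint_pos': array([-7.55552605e+01,  5.25918661e+00,  7.05736917e+01,  2.03104942e-03,
        1.04266427e+02, -3.24907984e+00]), 'joint_velocities': array([-0.03332243, -0.08605641, -0.11038765,  0.00085549,  0.0059835 ,
       -0.00618347]), 'joint_torque': array([ 4.78757065e-03, -4.47858632e+01, -4.07569921e+01,  7.01714423e-02,
        2.84465536e-02, -1.02946749e-04]), 'position': array([ 0.1822996 , -0.57136533,  0.22162855]), 'orientation': array([-1.79900966e+02, -7.59438582e-03,  1.76943116e+01]), 'contact_force': array([-0.44885715,  0.18980455, -0.55899808]), 'moment': array([ 0.01555564,  0.06222237, -0.00453873]), 'gripper_force': 0.0, 'width': 0.08776123999377573}
```

View pics/top0.png

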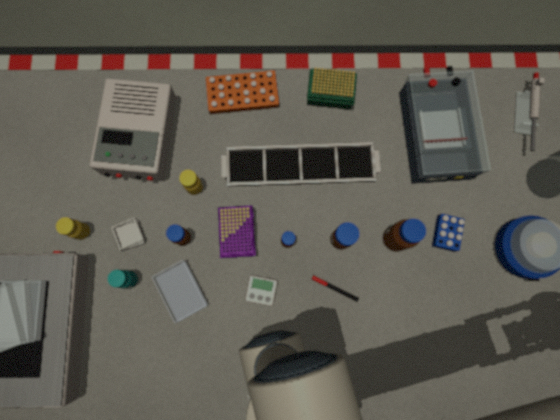

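View pics/side0.png

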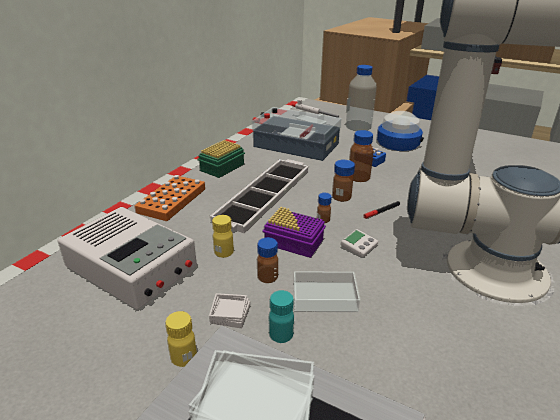

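The top view has -y to the right. The gel tank is at px (445,130), on the right (-y), and the power pack is at (133,130), on the left.

Blue or amber candidates in the top view:
- (408,233): tall amber, bottle_250
- (346,235): amber, bottle_100
- (178,235): amber, bottle_50
- (288,239): small amber, bottle_25
- Not wanted: yellow (190,181), yellow (69,228), turquoise (122,278), blue bath (535,245), blue rack (450,232) and the purple box (237,231)

I'll measure these and check them in one crop.

```bash
cat > h.py <<'E'
import numpy as np,cv2
from scipy.optimize import least_squares
B={'250':(.143,.054,.026,(408,233)),'100':(.105,.054,.026,(346,235)),'50':(.091,.041,.024,(178,235)),'25':(.074,.033,.021,(288,239))}
def proj(c,P):
    E=c['extrinsics'];q=(np.atleast_2d(P)-E[:3,3])@E[:3,:3];q=q*[1,-1,-1];u=q@c['mtx'].T
    return u[:,:2]/u[:,2:]
def ray(c,uv,z):
    E=c['extrinsics'];d=np.linalg.inv(c['mtx'])@[uv[0],uv[1],1];d=E[:3,:3]@(d*[1,-1,-1]);o=E[:3,3]
    return o+d*(z-o[2])/d[2]
def blue(img):
    h=cv2.cvtColor(img,cv2.COLOR_RGB2HSV);return ((h[...,0]>100)&(h[...,0]<125)&(h[...,1]>140)&(h[...,2]>60)).astype('uint8')
def blob(m,p,r=25):
    n,l,s,ce=cv2.connectedComponentsWithStats(m)
    i=min(range(1,n),key=lambda i:np.hypot(*(ce[i]-p))+(1000 if s[i,4]<25 else 0));return ce[i],s[i,4]
a=np.linspace(0,2*np.pi,60)
def hull(c,x,y,h,d,t):
    P=[[x+d/2*np.cos(k),y+d/2*np.sin(k),z] for z in(h-t,h) for k in a]
    H=cv2.convexHull(proj(c,P).astype('float32'));m=cv2.moments(H);return np.array([m['m10'],m['m01']])/m['m00'],m['m00']
E
python3 - <<'E'
from h import *
from cell import env
T=env.read_camera('top');S=env.read_camera('side')
mT,mS=blue(T['image']),blue(S['image'])
for n,(h,d,t,p) in B.items():
    ce,ar=blob(mT,p)
    f=lambda q:hull(T,*q,h,d,t)[0]-ce
    r=least_squares(f,ray(T,ce,h)[:2]).x
    hs,as_=hull(S,*r,h,d,t); cs,ars=blob(mS,hs)
    print(n,r.round(4),'area',ar,hull(T,*r,h,d,t)[1].round(),'side pred',hs.round(1),'seen',cs.round(1),ars,as_.round())
g=cv2.cvtColor(T['image'],cv2.COLOR_RGB2GRAY)
n,l,s,ce=cv2.connectedComponentsWithStats((g<38).astype('uint8'))
for i in range(1,n):
    if 220<ce[i][0]<385 and 135<ce[i][1]<190 and s[i,4]>300: print('cell',s[i],ray(T,ce[i],.009).round(4))
i=T['image'][125:275,160:440,::-1];cv2.imwrite('pics/crop.png',cv2.resize(i,None,fx=2.8,fy=2.8,interpolation=2))
print([ray(T,p,.035)[:2].round(3) for p in((219,206),(254,206),(218,257),(256,256))])
E
```

```text
Traceback (most recent call last):
AttributeError: 'float' object has no attribute 'round'
```

Run:
```python
from h import *
from cell import env
T=env.read_camera('top');S=env.read_camera('side')
mT,mS=blue(T['image']),blue(S['image'])
for n,(h,d,t,p) in B.items():
    ce,ar=blob(mT,p)
    f=lambda q:hull(T,*q,h,d,t)[0]-ce
    r=least_squares(f,ray(T,ce,h)[:2],diff_step=1e-3).x
    hs,as_=hull(S,*r,h,d,t); cs,ars=blob(mS,hs)
    print(n,r.round(4),'area',ar,int(hull(T,*r,h,d,t)[1]),'side pred',hs.round(1),'seen',cs.round(1),ars,int(as_))
g=cv2.cvtColor(T['image'],cv2.COLOR_RGB2GRAY)
n,l,s,ce=cv2.connectedComponentsWithStats((g<38).astype('uint8'))
for i in range(1,n):
    if 220<ce[i][0]<385 and 135<ce[i][1]<190 and s[i,4]>300: print('cell',s[i],ray(T,ce[i],.009).round(4))
i=T['image'][125:275,160:440,::-1];cv2.imwrite('pics/crop.png',cv2.resize(i,None,fx=2.8,fy=2.8,interpolation=2))
print([ray(T,p,.035)[:2].round(3) for p in((219,206),(254,206),(218,257),(256,256))])
```

```text
250 [ 0.4304 -0.2757] area 427 547 side pred [362.  137.3] seen [363.2 137.1] 232 257
100 [ 0.4292 -0.1333] area 381 471 side pred [343.  167.6] seen [344.1 167.5] 273 304
50 [0.4364 0.2708] area 213 280 side pred [266.2 246.8] seen [267.3 246.9] 334 363
25 [0.4241 0.0022] area 124 162 side pred [323.9 198.6] seen [324.5 198.6] 132 159
cell [303 149  32  30 900] [ 0.6297 -0.0824  0.009 ]
cell [339 148  32  29 894] [ 0.6322 -0.178   0.009 ]
cell [230 151  33  30 908] [0.6249 0.1082 0.009 ]
cell [267 150  32  30 902] [0.6273 0.013  0.009 ]
[array([0.511, 0.174]), array([0.51 , 0.086]), array([0.383, 0.174]), array([0.384, 0.081])]
```

View pics/crop.png

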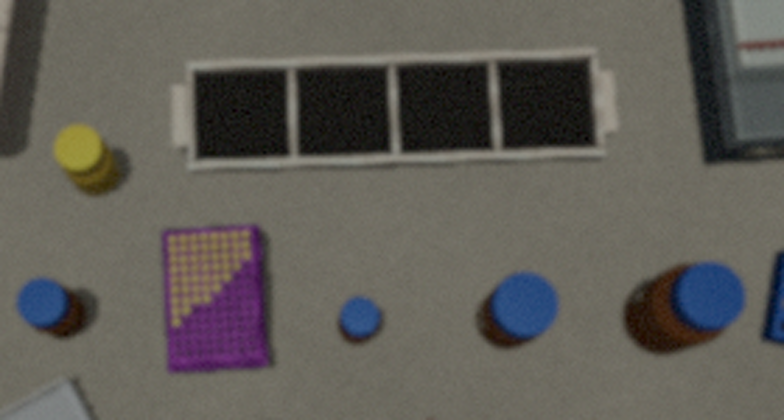

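The crop confirms the four blue-capped amber bottles and the empty tray. bottle_250 is at crop (707,297), bottle_100 at (523,305), bottle_25 at (360,318) and bottle_50 at (43,303). The gel tank is on the right, so 250→cell_4, 100→cell_3, 50→cell_2 and 25→cell_1. Next I'll refine the positions with both cameras, and start the arm moving.

```bash
python3 - <<'E'
from h import *
from cell import env
T=env.read_camera('top');S=env.read_camera('side')
mT,mS=blue(T['image']),blue(S['image'])
for n,(h,d,t,p) in B.items():
    ce,ar=blob(mT,p); q=ray(T,ce,h-.003)[:2]
    cs,_=blob(mS,hull(S,*q,h,d,t)[0])
    f=lambda q:hull(S,*q,h,d,t)[0]-cs
    print(n,'top',q.round(4),'side',least_squares(f,q,diff_step=1e-3).x.round(4))
E
python3 -m inch '[[[0.012,-0.012,0],[0,0,3]],[[0.04,-0.045,0],[0,0,9]],[[0.07,-0.08,0],[0,0,15]],[[0.1,-0.115,0],[0,0,17.69]],[[0.13,-0.15,0],[0,0,17.69]],[[0.16,-0.185,0],[0,0,17.69]],[[0.185,-0.215,0],[0,0,17.69]],[[0.2025,-0.2365,0],[0,0,17.69]]]' 0.0878
python3 -m inch '[[[0.016,-0.038,0],[0,0,0]],[[0.032,-0.076,0],[0,0,0]],[[0.05,-0.118,0],[0,0,0]],[[0.068,-0.16,0],[0,0,0]],[[0.086,-0.205,0],[0,0,0]],[[0.104,-0.245,0],[0,0,0]],[[0.115,-0.272,0],[0,0,0]],[[0.121,-0.287,0],[0,0,0]]]'
```

```text
250 top [ 0.4288 -0.2726] side [ 0.4274 -0.2784]
100 top [ 0.428 -0.132] side [ 0.4268 -0.1361]
50 top [0.4353 0.2689] side [0.4344 0.2698]
25 top [0.4231 0.0026] side [0.4228 0.0013]
time: 1.2
position: [0.304, -0.2827, 0.2231]
orientation: [180.0, -0.1, 0.1]
contact_force: [0.4, 0.0, 0.7]
width: 0.0881
gripper_force: 0.0
time: 2.0
position: [0.4248, 0.0046, 0.2227]
orientation: [-180.0, -0.0, 0.2]
contact_force: [0.0, 0.3, -0.3]
width: 0.088
gripper_force: 0.0
```

Descend on bottle_25 and grip it.

```bash
python3 -m inch '[[[0,0,0.02],[0,0,0]],[[0,0,0.05],[0,0,0]],[[0,0,0.08],[0,0,0]],[[0,0,0.11],[0,0,0]],[[0,0,0.14],[0,0,0]],[[0,0,0.16],[0,0,0]],[[-0.001,0,0.173],[0,0,0]],[[-0.001,0,0.178],[0,0,0]]]'
python3 -m inch '[[[0,0,0],[0,0,0]],[[0,0,0],[0,0,0]],[[0,0,0],[0,0,0]],[[0,0,0],[0,0,0]],[[0,0,0],[0,0,0]],[[0,0,0],[0,0,0]],[[0,0,0],[0,0,0]],[[0,0,0],[0,0,0]]]' 0.02
```

```text
time: 2.8
position: [0.4227, 0.0023, 0.0435]
orientation: [-180.0, 0.1, 0.0]
contact_force: [0.0, 0.7, -0.5]
width: 0.0877
gripper_force: 0.0
time: 3.6
position: [0.4234, 0.0022, 0.0447]
orientation: [180.0, -0.0, 0.0]
contact_force: [0.2, -1.0, -0.1]
width: 0.0325
gripper_force: 30.0
```

```bash
python3 -m inch '[[[0,0,-0.008],[0,0,0]],[[0,0,-0.025],[0,0,0]],[[0,0,-0.05],[0,0,0]],[[0,0,-0.075],[0,0,0]],[[0.01,0,-0.095],[0,0,0]],[[0.03,-0.01,-0.1],[0,0,0]],[[0.055,-0.025,-0.1],[0,0,0]],[[0.08,-0.04,-0.1],[0,0,0]]]'
python3 -m inch '[[[0.025,-0.014,0],[0,0,0]],[[0.05,-0.028,0],[0,0,0]],[[0.075,-0.042,0],[0,0,0]],[[0.098,-0.054,0],[0,0,0]],[[0.114,-0.062,0.005],[0,0,0]],[[0.121,-0.066,0.015],[0,0,0]],[[0.122,-0.066,0.03],[0,0,0]],[[0.122,-0.066,0.05],[0,0,0]]]'
python3 -m inch '[[[0,0,0.015],[0,0,0]],[[0,0,0.025],[0,0,0]],[[0,0,0.033],[0,0,0]],[[0,0,0.038],[0,0,0]],[[0,0,0.041],[0,0,0]],[[0,0,0.0425],[0,0,0]],[[0,0,0.043],[0,0,0]],[[0,0,0.043],[0,0,0]]]'
```

```text
time: 4.4
position: [0.5045, 0.0427, 0.1458]
orientation: [-180.0, -0.1, -0.0]
contact_force: [0.3, -0.4, -0.7]
width: 0.0328
gripper_force: 30.0
time: 5.2
position: [0.6252, 0.108, 0.094]
orientation: [180.0, -0.0, -0.0]
contact_force: [0.0, 0.8, -0.2]
width: 0.0325
gripper_force: 30.0
time: 6.0
position: [0.6256, 0.1083, 0.0521]
orientation: [-180.0, -0.0, 0.0]
contact_force: [0.2, 0.5, -0.3]
width: 0.0322
gripper_force: 30.0
```

```bash
python3 -m inch '[[[0,0,0.0003],[0,0,0]],[[0,0,0.0006],[0,0,0]],[[0,0,0.0009],[0,0,0]],[[0,0,0.0012],[0,0,0]],[[0,0,0.0015],[0,0,0]],[[0,0,0.0015],[0,0,0]],[[0,0,0.0015],[0,0,0]],[[0,0,0.0015],[0,0,0]]]'
```

```text
time: 6.8
position: [0.6259, 0.1084, 0.0517]
orientation: [-180.0, -0.1, 0.0]
contact_force: [-1.4, 0.1, 6.1]
width: 0.0326
gripper_force: 30.0
```

```bash
python3 -m inch '[[[0,0,0],[0,0,0]],[[0,0,0],[0,0,0]],[[0,0,0],[0,0,0]],[[0,0,0],[0,0,0]],[[0,0,0],[0,0,0]],[[0,0,0],[0,0,0]],[[0,0,-0.003],[0,0,0]],[[0,0,-0.01],[0,0,0]]]' 0.0878
python3 -m inch '[[[0,0,-0.02],[0,0,0]],[[0,0,-0.045],[0,0,0]],[[0,0,-0.08],[0,0,0]],[[0,0,-0.12],[0,0,0]],[[-0.01,-0.01,-0.15],[0,0,0]],[[-0.035,-0.03,-0.16],[0,0,0]],[[-0.065,-0.055,-0.16],[0,0,0]],[[-0.095,-0.08,-0.16],[0,0,0]]]'
python3 -m inch '[[[-0.03,-0.025,0],[0,0,0]],[[-0.055,-0.047,0],[0,0,0]],[[-0.078,-0.068,0],[0,0,0]],[[-0.09,-0.078,0.01],[0,0,0]],[[-0.095,-0.081,0.035],[0,0,0]],[[-0.095,-0.081,0.07],[0,0,0]],[[-0.095,-0.081,0.1],[0,0,0]],[[-0.095,-0.081,0.12],[0,0,0]]]'
```

```text
time: 7.6
position: [0.6249, 0.1082, 0.0597]
orientation: [180.0, 0.1, 0.0]
contact_force: [0.5, 0.0, -0.1]
width: 0.0881
gripper_force: 0.0
time: 8.4
position: [0.5297, 0.1888, 0.2217]
orientation: [-180.0, -0.1, -0.1]
contact_force: [1.2, 0.0, -0.4]
width: 0.0878
gripper_force: 0.0
time: 9.2
position: [0.4346, 0.269, 0.0984]
orientation: [180.0, 0.1, 0.0]
contact_force: [-0.2, -1.2, -0.6]
width: 0.0876
gripper_force: 0.0
```

```bash
python3 -m inch '[[[0,0,0.015],[0,0,0]],[[0,0,0.028],[0,0,0]],[[0,0,0.036],[0,0,0]],[[0,0,0.0405],[0,0,0]],[[0,0,0.0405],[0,0,0]],[[0,0,0.0405],[0,0,0]],[[0,0,0.0405],[0,0,0]],[[0,0,0.0405],[0,0,0]]]'
python3 -m inch '[[[0,0,0],[0,0,0]],[[0,0,0],[0,0,0]],[[0,0,0],[0,0,0]],[[0,0,0],[0,0,0]],[[0,0,0],[0,0,0]],[[0,0,0],[0,0,0]],[[0,0,0],[0,0,0]],[[0,0,0],[0,0,0]]]' 0.02
python3 - <<'E'
from cell import env
import cv2,numpy as np
t=env.read_camera('top')['image'];s=env.read_camera('side')['image']
cv2.imwrite('pics/g50.png',cv2.resize(np.hstack([t[90:300,90:390],s[110:320,160:460]])[:,:,::-1],(800,280)))
E
```

```text
time: 10.0
position: [0.4357, 0.2694, 0.0603]
orientation: [-180.0, -0.1, 0.0]
contact_force: [0.4, -1.0, 0.1]
width: 0.0882
gripper_force: 0.0
time: 10.8
position: [0.4353, 0.2692, 0.0596]
orientation: [180.0, 0.0, 0.0]
contact_force: [-0.2, -0.6, -0.1]
width: 0.0404
gripper_force: 30.0
```

View pics/g50.png

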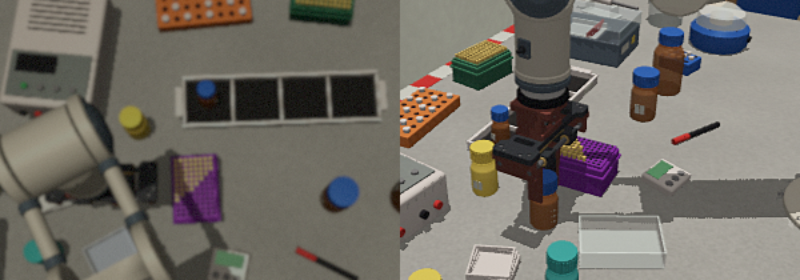

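View: bottle_25 stands upright in cell_1 at crop (206,90), and the gripper holds bottle_50's cap at side crop (547,185). I'll carry it to cell_2.

```bash
python3 -m inch '[[[0,0,-0.008],[0,0,0]],[[0,0,-0.025],[0,0,0]],[[0,0,-0.055],[0,0,0]],[[0,0,-0.085],[0,0,0]],[[0.005,0.007,-0.105],[0,0,0]],[[0.018,0.024,-0.11],[0,0,0]],[[0.036,0.048,-0.11],[0,0,0]],[[0.054,0.072,-0.11],[0,0,0]]]'
python3 -m inch '[[[0.018,0.024,0],[0,0,0]],[[0.038,0.05,0],[0,0,0]],[[0.058,0.077,0],[0,0,0]],[[0.078,0.104,0],[0,0,0]],[[0.098,0.13,0],[0,0,0]],[[0.118,0.157,0],[0,0,0]],[[0.132,0.176,0],[0,0,0]],[[0.138,0.184,0],[0,0,0]]]'
python3 -m inch '[[[0,0,0.015],[0,0,0]],[[0,0,0.035],[0,0,0]],[[0,0,0.06],[0,0,0]],[[0,0,0.08],[0,0,0]],[[0,0,0.092],[0,0,0]],[[0,0,0.098],[0,0,0]],[[0,0,0.101],[0,0,0]],[[0,0,0.1025],[0,0,0]]]'
python3 -m inch '[[[0,0,0.0004],[0,0,0]],[[0,0,0.0008],[0,0,0]],[[0,0,0.0012],[0,0,0]],[[0,0,0.0016],[0,0,0]],[[0,0,0.002],[0,0,0]],[[0,0,0.002],[0,0,0]],[[0,0,0.002],[0,0,0]],[[0,0,0.002],[0,0,0]]]'
```

```text
time: 11.7
position: [0.4899, 0.1967, 0.1708]
orientation: [-180.0, -0.1, 0.1]
contact_force: [0.5, 1.2, -1.4]
width: 0.0408
gripper_force: 30.0
time: 12.5
position: [0.6281, 0.0113, 0.1695]
orientation: [180.0, 0.0, -0.1]
contact_force: [-0.7, -0.1, -1.1]
width: 0.0406
gripper_force: 30.0
time: 13.3
position: [0.6277, 0.0135, 0.0679]
orientation: [-180.0, -0.1, 0.0]
contact_force: [-0.2, 0.4, -1.0]
width: 0.0405
gripper_force: 30.0
time: 14.1
position: [0.628, 0.0132, 0.0665]
orientation: [180.0, -0.1, 0.0]
contact_force: [-0.4, 0.8, 4.5]
width: 0.0404
gripper_force: 30.0
```

```bash
python3 -m inch '[[[0,0,0],[0,0,0]],[[0,0,0],[0,0,0]],[[0,0,0],[0,0,0]],[[0,0,0],[0,0,0]],[[0,0,0],[0,0,0]],[[0,0,0],[0,0,0]],[[0,0,-0.003],[0,0,0]],[[0,0,-0.01],[0,0,0]]]' 0.0878
python3 -m inch '[[[0,0,-0.02],[0,0,0]],[[0,0,-0.045],[0,0,0]],[[0,0,-0.08],[0,0,0]],[[-0.01,0.007,-0.11],[0,0,0]],[[-0.03,0.022,-0.12],[0,0,0]],[[-0.06,0.044,-0.12],[0,0,0]],[[-0.09,0.066,-0.12],[0,0,0]],[[-0.12,0.088,-0.12],[0,0,0]]]'
python3 -m inch '[[[-0.03,0.022,0],[0,0,0]],[[-0.055,0.041,0],[0,0,0]],[[-0.072,0.053,0],[0,0,0]],[[-0.0785,0.058,0],[0,0,0]],[[-0.0795,0.059,0.005],[0,0,0]],[[-0.0795,0.059,0.015],[0,0,0]],[[-0.0795,0.059,0.03],[0,0,0]],[[-0.0795,0.059,0.045],[0,0,0]]]'
python3 -m inch '[[[0,0,0.015],[0,0,0]],[[0,0,0.03],[0,0,0]],[[0,0,0.045],[0,0,0]],[[0,0,0.055],[0,0,0]],[[0,0,0.062],[0,0,0]],[[0,0,0.066],[0,0,0]],[[0,0,0.0675],[0,0,0]],[[0,0,0.0675],[0,0,0]]]'
python3 -m inch '[[[0,0,0],[0,0,0]],[[0,0,0],[0,0,0]],[[0,0,0],[0,0,0]],[[0,0,0],[0,0,0]],[[0,0,0],[0,0,0]],[[0,0,0],[0,0,0]],[[0,0,0],[0,0,0]],[[0,0,0],[0,0,0]]]' 0.03
```

```text
time: 14.9
position: [0.6269, 0.0132, 0.0748]
orientation: [-180.0, 0.1, 0.0]
contact_force: [1.0, -0.3, -0.1]
width: 0.0876
gripper_force: 0.0
time: 15.7
position: [0.5063, -0.0754, 0.1961]
orientation: [180.0, -0.1, 0.0]
contact_force: [0.5, -0.4, -0.1]
width: 0.0879
gripper_force: 0.0
time: 16.5
position: [0.4281, -0.1331, 0.1481]
orientation: [-180.0, 0.1, 0.1]
contact_force: [0.3, 0.3, 0.0]
width: 0.0878
gripper_force: 0.0
time: 17.3
position: [0.4281, -0.1339, 0.083]
orientation: [180.0, -0.0, -0.0]
contact_force: [-0.7, 0.4, 0.0]
width: 0.0883
gripper_force: 0.0
time: 18.1
position: [0.4279, -0.1338, 0.0827]
orientation: [180.0, -0.0, 0.0]
contact_force: [0.0, 0.5, 0.4]
width: 0.0537
gripper_force: 30.0
```

The z is 10 mm high, so I'll regrip lower on the cap.

```bash
python3 -m inch '[[[0,0,0],[0,0,0]],[[0,0,0],[0,0,0]],[[0,0,0],[0,0,0]],[[0,0,0],[0,0,0]],[[0,0,0.002],[0,0,0]],[[0,0,0.005],[0,0,0]],[[0,0,0.008],[0,0,0]],[[0,0,0.01],[0,0,0]]]' 0.0878
python3 -m inch '[[[0,0,0],[0,0,0]],[[0,0,0],[0,0,0]],[[0,0,0],[0,0,0]],[[0,0,0],[0,0,0]],[[0,0,0],[0,0,0]],[[0,0,0],[0,0,0]],[[0,0,0],[0,0,0]],[[0,0,0],[0,0,0]]]' 0.03
```

```text
time: 18.9
position: [0.4277, -0.1337, 0.0721]
orientation: [-180.0, 0.0, 0.0]
contact_force: [-0.1, -0.4, 1.0]
width: 0.0879
gripper_force: 0.0
time: 19.7
position: [0.428, -0.1338, 0.0728]
orientation: [180.0, -0.0, 0.0]
contact_force: [0.3, -0.2, 0.6]
width: 0.0538
gripper_force: 30.0
```

```bash
python3 -m inch '[[[0,0,-0.008],[0,0,0]],[[0,0,-0.025],[0,0,0]],[[0,0,-0.045],[0,0,0]],[[0.008,-0.002,-0.057],[0,0,0]],[[0.025,-0.006,-0.06],[0,0,0]],[[0.05,-0.013,-0.06],[0,0,0]],[[0.075,-0.019,-0.06],[0,0,0]],[[0.1,-0.026,-0.06],[0,0,0]]]'
python3 -m inch '[[[0.025,-0.006,0],[0,0,0]],[[0.05,-0.013,0],[0,0,0]],[[0.075,-0.019,0],[0,0,0]],[[0.092,-0.023,0],[0,0,0]],[[0.1,-0.025,0],[0,0,0]],[[0.1025,-0.026,0.003],[0,0,0]],[[0.1025,-0.026,0.012],[0,0,0]],[[0.1025,-0.026,0.025],[0,0,0]]]'
python3 -m inch '[[[0,0,0.01],[0,0,0]],[[0,0,0.017],[0,0,0]],[[0,0,0.022],[0,0,0]],[[0,0,0.025],[0,0,0]],[[0,0,0.0265],[0,0,0]],[[0,0,0.0272],[0,0,0]],[[0,0,0.0275],[0,0,0]],[[0,0,0.0275],[0,0,0]]]'
python3 -m inch '[[[0,0,0.0004],[0,0,0]],[[0,0,0.0008],[0,0,0]],[[0,0,0.0012],[0,0,0]],[[0,0,0.0016],[0,0,0]],[[0,0,0.002],[0,0,0]],[[0,0,0.002],[0,0,0]],[[0,0,0.002],[0,0,0]],[[0,0,0.002],[0,0,0]]]'
```

```text
time: 20.5
position: [0.5288, -0.1076, 0.1329]
orientation: [180.0, 0.0, -0.0]
contact_force: [-1.4, 0.0, -1.4]
width: 0.0533
gripper_force: 30.0
time: 21.3
position: [0.6301, -0.0821, 0.1076]
orientation: [180.0, -0.1, -0.0]
contact_force: [-0.0, -0.1, -0.9]
width: 0.0536
gripper_force: 30.0
time: 22.1
position: [0.6306, -0.0818, 0.0805]
orientation: [180.0, -0.0, 0.0]
contact_force: [0.1, 0.6, -0.9]
width: 0.0534
gripper_force: 30.0
time: 22.9
position: [0.6308, -0.0817, 0.0798]
orientation: [180.0, -0.1, 0.0]
contact_force: [-1.3, 0.6, 6.0]
width: 0.0536
gripper_force: 30.0
```

```bash
python3 -m inch '[[[0,0,0],[0,0,0]],[[0,0,0],[0,0,0]],[[0,0,0],[0,0,0]],[[0,0,0],[0,0,0]],[[0,0,0],[0,0,0]],[[0,0,0],[0,0,0]],[[0,0,-0.003],[0,0,0]],[[0,0,-0.01],[0,0,0]]]' 0.0878
python3 -m inch '[[[0,0,-0.02],[0,0,0]],[[0,0,-0.045],[0,0,0]],[[0,0,-0.08],[0,0,0]],[[-0.008,0.008,-0.11],[0,0,0]],[[-0.03,0.029,-0.12],[0,0,0]],[[-0.055,0.053,-0.12],[0,0,0]],[[-0.08,0.077,-0.12],[0,0,0]],[[-0.105,0.1,-0.12],[0,0,0]]]'
python3 -m inch '[[[-0.025,0.024,0],[0,0,0]],[[-0.05,0.048,0],[0,0,0]],[[-0.075,0.072,0],[0,0,0]],[[-0.09,0.087,0],[0,0,0]],[[-0.0965,0.093,0],[0,0,0]],[[-0.0965,0.093,0.005],[0,0,0]],[[-0.0965,0.093,0.015],[0,0,0]],[[-0.0965,0.093,0.03],[0,0,0]]]'
python3 -m inch '[[[0,0,0.015],[0,0,0]],[[0,0,0.03],[0,0,0]],[[0,0,0.045],[0,0,0]],[[0,0,0.055],[0,0,0]],[[0,0,0.062],[0,0,0]],[[0,0,0.066],[0,0,0]],[[0,0,0.0675],[0,0,0]],[[0,0,0.0675],[0,0,0]]]'
python3 -m inch '[[[0,0,0],[0,0,0]],[[0,0,0],[0,0,0]],[[0,0,0],[0,0,0]],[[0,0,0],[0,0,0]],[[0,0,0],[0,0,0]],[[0,0,0],[0,0,0]],[[0,0,0],[0,0,0]],[[0,0,0],[0,0,0]]]' 0.03
```

```text
time: 23.7
position: [0.63, -0.0817, 0.0877]
orientation: [-180.0, 0.1, 0.0]
contact_force: [0.2, -0.4, -0.4]
width: 0.0878
gripper_force: 0.0
time: 24.5
position: [0.5245, -0.1826, 0.2092]
orientation: [180.0, -0.1, 0.0]
contact_force: [0.0, 0.2, 0.9]
width: 0.0878
gripper_force: 0.0
time: 25.3
position: [0.4298, -0.2742, 0.1776]
orientation: [180.0, -0.1, 0.1]
contact_force: [0.7, 0.8, 1.0]
width: 0.0875
gripper_force: 0.0
time: 26.1
position: [0.429, -0.2749, 0.111]
orientation: [180.0, -0.0, -0.0]
contact_force: [-0.4, -0.9, -0.5]
width: 0.0877
gripper_force: 0.0
time: 26.9
position: [0.4289, -0.2748, 0.1107]
orientation: [180.0, -0.0, 0.0]
contact_force: [0.7, -0.6, 0.0]
width: 0.0534
gripper_force: 30.0
```

```bash
python3 -m inch '[[[0,0,-0.008],[0,0,0]],[[0,0,-0.025],[0,0,0]],[[0,0,-0.05],[0,0,0]],[[0,0,-0.08],[0,0,0]],[[0.005,-0.005,-0.105],[0,0,0]],[[0.02,-0.018,-0.12],[0,0,0]],[[0.04,-0.034,-0.12],[0,0,0]],[[0.06,-0.05,-0.12],[0,0,0]]]'
python3 -m inch '[[[0.022,-0.011,0],[0,0,0]],[[0.046,-0.02,0],[0,0,0]],[[0.07,-0.028,0],[0,0,0]],[[0.094,-0.035,0],[0,0,0]],[[0.116,-0.041,0],[0,0,0]],[[0.132,-0.045,0],[0,0,0]],[[0.141,-0.047,0],[0,0,0]],[[0.1435,-0.047,0.003],[0,0,0]]]'
python3 -m inch '[[[0,0,0.015],[0,0,0]],[[0,0,0.035],[0,0,0]],[[0,0,0.06],[0,0,0]],[[0,0,0.08],[0,0,0]],[[0,0,0.094],[0,0,0]],[[0,0,0.103],[0,0,0]],[[0,0,0.107],[0,0,0]],[[0,0,0.1095],[0,0,0]]]'
python3 -m inch '[[[0,0,0.0004],[0,0,0]],[[0,0,0.0008],[0,0,0]],[[0,0,0.0012],[0,0,0]],[[0,0,0.0016],[0,0,0]],[[0,0,0.002],[0,0,0]],[[0,0,0.002],[0,0,0]],[[0,0,0.002],[0,0,0]],[[0,0,0.002],[0,0,0]]]'
```

```text
time: 27.7
position: [0.4895, -0.2244, 0.2316]
orientation: [180.0, -0.1, -0.0]
contact_force: [0.3, 0.9, -3.6]
width: 0.0534
gripper_force: 30.0
time: 28.5
position: [0.6329, -0.1774, 0.2273]
orientation: [-180.0, 0.0, 0.0]
contact_force: [-0.8, -0.0, -2.5]
width: 0.0534
gripper_force: 30.0
time: 29.3
position: [0.6325, -0.1779, 0.1187]
orientation: [180.0, -0.0, -0.0]
contact_force: [0.4, -0.1, -2.8]
width: 0.0536
gripper_force: 30.0
time: 30.1
position: [0.6329, -0.1779, 0.1178]
orientation: [180.0, -0.1, 0.0]
contact_force: [0.7, -0.5, 5.7]
width: 0.0536
gripper_force: 30.0
```

Seated. Release, retreat and check.

```bash
python3 -m inch '[[[0,0,0],[0,0,0]],[[0,0,0],[0,0,0]],[[0,0,0],[0,0,0]],[[0,0,0],[0,0,0]],[[0,0,0],[0,0,0]],[[0,0,0],[0,0,0]],[[0,0,-0.003],[0,0,0]],[[0,0,-0.01],[0,0,0]]]' 0.0878
python3 -m inch '[[[0,0,-0.02],[0,0,0]],[[0,0,-0.05],[0,0,0]],[[0,0,-0.08],[0,0,0]],[[-0.02,0,-0.1],[0,0,0]],[[-0.055,0.01,-0.11],[0,0,0]],[[-0.095,0.03,-0.11],[0,0,0]],[[-0.13,0.05,-0.11],[0,0,0]],[[-0.16,0.07,-0.11],[0,0,0]]]'
python3 -m inch '[[[-0.02,0.03,0],[0,0,0]],[[-0.04,0.07,0],[0,0,0]],[[-0.06,0.11,0],[0,0,0]],[[-0.08,0.15,0],[0,0,0]],[[-0.09,0.18,0],[0,0,0]],[[-0.1,0.2,0],[0,0,0]],[[-0.1,0.2,0],[0,0,0]],[[-0.1,0.2,0],[0,0,0]]]'
python3 - <<'E'
from h import *
from cell import env
T=env.read_camera('top');S=env.read_camera('side')
mT=blue(T['image']);C={'250':(.6322,-.178),'100':(.6297,-.0824),'50':(.6273,.013),'25':(.6249,.1082)}
for n,(h,d,t,p) in B.items():
    ce,ar=blob(mT,proj(T,[*C[n],h+.007])[0]); print(n,ar,(ray(T,ce,h+.004)[:2]-C[n]).round(4))
cv2.imwrite('pics/end.png',cv2.resize(np.hstack([T['image'][90:300,150:450],S['image'][80:290,160:460]])[:,:,::-1],(800,280)))
E
```

```text
time: 30.9
position: [0.632, -0.1777, 0.1257]
orientation: [-180.0, 0.1, 0.0]
contact_force: [0.4, 0.5, -0.2]
width: 0.0876
gripper_force: 0.0
time: 31.7
position: [0.4709, -0.2483, 0.2375]
orientation: [179.9, -0.1, 0.0]
contact_force: [0.5, -0.3, -0.3]
width: 0.088
gripper_force: 0.0
time: 32.5
position: [0.3724, -0.4478, 0.2366]
orientation: [-180.0, -0.0, -0.0]
contact_force: [-0.5, 0.6, -0.4]
width: 0.0874
gripper_force: 0.0
250 379 [-0.0005  0.0011]
100 365 [-0.0007  0.0014]
50 216 [-0.0011  0.0021]
25 150 [0.001  0.0005]
```

View pics/end.png

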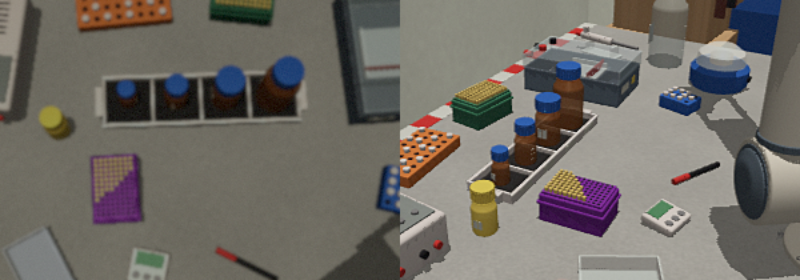

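All four bottles stand upright in order, at crop (126,92), (176,90), (230,85) and (288,72). The largest is beside the gel tank, the tip box is where it was, and the robot is clear.

```bash
python3 -c "
from cell import env
print(env.job_done())"
```

```text
the job is handed in; nothing more can be done
None
```

The job is handed in: all four bottles stand upright in the tray by size, the largest next to the gel tank, each within about 3 mm of its compartment's centre by the last picture, and the tip box was left alone.

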